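# Load a jar into the lid-inspection box through its sprung flap

## Robot

A 6-joint arm with a two-finger parallel gripper is mounted at the origin on a cart in front of the work surface, level with it; the furniture and walls round the work are solid. World frame = base frame: x ahead of the robot, y to its left, z up, the work surface at z = 0. Lengths are in mm, angles in rad, forces in N, time in s.
With the tool pointing down it reaches from about 350 to 875 mm from the base axis. Payload 4.2 kg.
Tool frame: the origin (TCP) lies between the finger pads; the fingertips stand 17 mm ahead of it and the grasp point (between the pads) lies 2 mm behind it (tip_extent is the distance from the TCP to the fingertips, in mm); z points along the fingers, y is the line along which they close (so a half turn about z gives the same grasp; the last joint's range is limited). The gripper opens to 85 mm and grips with 20 to 120 N. Pads are 22 mm wide; open, the fingers measure 114 mm over their backs; the gripper's body (76 mm by 85 mm) begins 54 mm behind the grasp point. The pads swing forward as they close: fully open they stand 13 mm farther back than shut.
Start: joints at [1.543, 0.385, 0.008, 0, -1.194, -0.259], TCP at [176.771, 599.459, 248.312] pointing down, gripper open.
Joint ranges: [-3.14, 3.14], [-1.21, 2.06], [-1.07, 1.41], [-3.16, 2.05], [-2.99, -0.16], [-3.1, 3.1]. Speed limits (rad/s): [2.79, 2.79, 3.14, 3.14, 3.14, 3.14].

## Interface

Orientations are given as a unit quaternion [x, y, z, w].
In Python, from bench import * gives the robot as it stands.
- The arm moves only by the shell command python3 -m pendant 'ROWS' [FORCE]. ROWS is JSON, a list that holds one entry, the list of rows, each a list of 7 numbers: the turn, a rotation vector about the world's x, y, z in rad, then the shift along the world's x, y, z in cm, then the finger opening in cm, from 0 to 8.54. In form: [[[ax, ay, az, x, y, z, claw], ...]]. A call has 1 to 10 rows; each row is the pose to reach, as a shift and turn from the pose commanded when the call began; what a row does not reach only later rows make up. A row lasts 1/12 s, in which the tool goes at most 41.7 mm and 7.16 degrees, less where a joint would pass 70% of its speed; a pose out of reach is approached as far as the arm can. A call with a gripper value outside its range is refused whole. The fingers move at their own pace and stop on an object; FORCE is the grip in N (left out, the last holds). Time passes only in rows, so rows that repeat a pose let the fingers close. It gives the time, the measured TCP pose, the force, the opening and the grip force at its end, in the units of the state.
- sense(): the state, without advancing time (a new reading comes with each control period).
- read_camera(name): name is "scene" or "top" or "wrist"; returns a dict with "frame" (420x560x3 uint8, blue, green, red), "fovy" (degrees; the focal length in pixels is half the picture's height over the tangent of half this angle, whatever the lens; pixels are square), "cx", "cy" (the principal point, pixels), "position" and "orientation" of the camera in the world. Camera axes: x right, y up, looking along -z (the intrinsics and any distortion apply to the point x, -y, -z); pixel columns grow to the right and rows downward; lengths in mm; the calibration is good to about 2 mm. The wrist camera is an equidistant fisheye: a pixel r from the principal point sees the ray r / f radians off the axis. A picture is of the moment at which its call begins. There is no depth.
- job_done(): hands the job in; it is judged then, once.
The state is a dict: "t": time; "q": joint angles; "joint_vel": joint speeds; "tau": joint torques, N m; "ee_pos": TCP position; "tcp_rot": TCP orientation; "contact_force": force on the tool from outside, world axes, zero at the start; "moment": the same for the moment, N m; "width": opening from 0.0 (shut) to 1.0 (fully open); "grasp_force": force on a finger pad.
Only numpy, scipy, OpenCV 4.12 (cv2) and the standard library are available. Lean on these libraries where they do the work, as an engineer would, in place of code of your own. Each camera call takes 0.05 s, during which the arm holds its last target. There are 200 camera calls.

## Task

Set the single lilac jar that stands on the right upright in the loading bay of the lid-inspection box, then use the red hand grip to push it with the ram through the sprung flap until you feel it come up against the sprung stop inside and seat firmly on it, without ramming it. Then draw the ram fully back out so that the flap shuts behind the jar and keeps the light out, let go, and leave the other things on the table where they are.

Things in the scene. Friction and masses are not known exactly. Their poses are not given: they have to be found in the camera images.
- jar_center (a point): Centre of the jar to be loaded: a lilac screw jar, 58 mm in diameter and 47 mm high, about 0.06 kg; it stands upright and alone on the table at the robot's right. The point lies on its axis, half-way up. Any grasp across its diameter will do. Further right stands a tall labeller: keep the arm clear of it.
- station: Lid-inspection box, fixed: a lane 104 mm wide, far end under a grey hood. Origin on the table, on the lane's centre line, below the closed flap; x = push direction (from the red grip through the flap into the hood), y left, z up; below, x is in this frame. Lane floor at z = 12 mm; two side guides 63 mm apart, 7 mm thick, tops at z = 22 mm.
- bay (a point): Middle of the loading bay, on the lane floor (x = -45 mm): the open lane between the ram's white plate and the flap. The jar belongs here, standing on the floor between the guides, its centre at x = -54 to -33 mm, clear of plate and flap.
- hood_roof (a point): Front edge of the hood's roof, above the flap, 96 mm above the table. The hood is 106 mm wide and covers x = 0 to 200 mm; a black camera stands on its roof at x = 91 to 147 mm, up to 134 mm above the table.
- inside (a point): Point in the hood, on the centre line at x = 99 mm, at the jar's half height. A rubber-faced sprung stop, unseen, position unknown, meets the jar when the jar's centre is somewhere from x = 99 to 135 mm. It yields: 3 N to begin, then 2.2 N per mm, solid after 5 mm. Pressed with over 4 N for a moment the jar is seated; over 15 N is ramming.
- ram_grip (a point): Centre of the ram's red grip, a block 24 x 24 mm, 36 mm high (85 to 121 mm above the table), sides along the station's x and y, on a post 14 mm square. 136 mm ahead of it is the face of the white plate (50 mm wide, 14 to 58 mm above the table) that pushes the jar, joined to it by a 12 mm rod 52 mm above the table.
- ram (a joint): Travel of the hand ram along the station's x, in m: 0 fully drawn back on its end stop, 0.220 fully in; starts at 0 to 0.015. It stays where it is left; moving it empty takes about 1.5 N. The plate's face is at x = -0.100 + travel. With the jar seated the grip still stands 15 mm or more in front of the hood.
- flap (a joint): Black flap with orange lower edge, 60 mm wide, 68 mm high, hung on a pin 84 mm above the table, in rad: 0 shut, growing as its lower edge swings inward (+x); it cannot swing outward. Springs shut it: the jar needs about 2 to 4 N to open it, besides the ram's friction. It rides on the jar and then on the ram's rod, so it shuts only once the ram is drawn out.
- nest: Bystander: cream-coloured jar nest block, 68 x 90 x 40 mm, loose, on the left. Origin at the centre of its underside.
- tally: Bystander: small round beige hand counter, 55 x 51 x 28 mm, loose, on the right. Origin at the centre of its underside.
- marker: Bystander: white marker pen with a black cap, lying, 16 x 136 x 17 mm, loose, at the front edge on the left. Origin at its middle, on the table.

How it is judged (in metres and radians):
On the way, in this order (a step that is already met when the one before it is completed fails the run):
1. the jar stands upright and released in the loading bay, between the guides and in front of the ram's plate (x of jar_center in the frame of station between -0.072 and -0.028 m and y of jar_center in the frame of station between -0.004 and 0.004 m and z of jar_center in the frame of station between 0.03 and 0.039 m and angle between jar_center's own z axis and vertical below 0.1 rad and contact force between the fingers and jar below 0.1 N), for 0.2 s.
2. the jar has been pushed through the flap and is pressed on the stop inside with more than 4 N (x of jar_center in the frame of station above 0.092 m and contact force between stop_pad_c0 and jar above 4 N and value of joint ram above 0.1 m), for 0.15 s.
At the end, for the whole second after the job is handed in: The jar stands upright and at rest inside the hood, on the lane's floor, against the sprung stop (within 3 mm); the flap is shut (below 0.05 rad) and the ram is drawn back to within 10 mm of its end stop (x of jar_center in the frame of station between 0.094 and 0.141 m and y of jar_center in the frame of station between -0.005 and 0.005 m and z of jar_center in the frame of station below 0.04 m and angle between jar_center's own z axis and vertical below 0.1 rad and horizontal distance between jar_center and stop_pad_c0 below 0.0345 m and value of joint flap below 0.05 rad and value of joint ram below 0.01 m and linear speed of jar below 0.02 m/s); the robot touches nothing.
It fails at once if the jar is rammed on the stop with more than 15 N (contact force between stop_pad_c0 and jar above 15 N).
It fails at once if the jar is tipped over (angle between jar_center's own z axis and vertical above 0.6 rad).
It fails at once if a bystander is moved by more than 25 mm (distance of any of nest, tally, marker from where it was at the start of the episode above 0.025 m).
It also fails if it takes over 64 s, if anything falls off the work surface, if the arm or the gripper's body presses on something with over 40 N, if the wrist force passes 120 N, or if a joint passes its speed limit or range.

## Working session

There is one attempt and no reset: what is moved stays moved. The work goes in short steps, Python scripts to look and compute and a shell command to move; the robot and the scene stay as the last step left them, time stands still between calls to the robot, and variables do not carry over. Pictures are saved under pics/ and viewed, at most 10 in all, crops included, and the job is handed in when it is done.

```bash
ls; mkdir -p pics; cat > h.py <<'E'
from bench import *
import numpy as np, cv2
from scipy.spatial.transform import Rotation as R
def ray(c,u,v):
    H=c["frame"].shape[0]; f=H/2/np.tan(np.radians(c["fovy"])/2)
    return np.array([(u-c["cx"])/f,-(v-c["cy"])/f,-1.0])
def onz(c,u,v,z):
    d=R.from_quat(c["orientation"]).apply(ray(c,u,v)); p=np.array(c["position"])
    return p+d*(z-p[2])/d[2]
def proj(c,P):
    q=R.from_quat(c["orientation"]).inv().apply(np.array(P,float)-c["position"])
    H=c["frame"].shape[0]; f=H/2/np.tan(np.radians(c["fovy"])/2)
    return c["cx"]+f*q[...,0]/-q[...,2], c["cy"]-f*q[...,1]/-q[...,2]
E
python3 - <<'E'
from h import *
import pickle
for n in("scene","top"):
    c=read_camera(n); pickle.dump(c,open(n+".pkl","wb")); cv2.imwrite(f"pics/{n}0.png",c["frame"])
    print(n,{k:v for k,v in c.items() if k!="frame"})
s=sense();print(s)
E
```

```text
pics
scene {'fovy': 47.62032745723197, 'cx': 273.03777275698224, 'cy': 211.78839865217427, 'position': array([  10.75642895, -648.51565181, 1105.87417678]), 'orientation': array([ 0.33210023, -0.1262713 , -0.3222122 ,  0.8774647 ])}
top {'fovy': 46.557219863761574, 'cx': 282.633854445918, 'cy': 206.54699024587308, 'position': array([ 350.98157129,   23.35345168, 1181.30561473]), 'orientation': array([-0.08132183,  0.08104364,  0.72120441, -0.68314192])}
{'t': 0.1, 'q': array([ 1.54256324e+00,  3.85465306e-01,  6.76362089e-03, -4.24946011e-04,
       -1.19399444e+00, -2.58570143e-01]), 'joint_vel': array([ 0.00149562, -0.00272333,  0.00496701,  0.00192644,  0.00039477,
       -0.00112653]), 'tau': array([-6.40312028e-04, -3.93314624e+01,  1.88932228e+01,  4.19791549e+00,
       -2.56767293e-03,  5.49463238e-06]), 'ee_pos': array([176.66895408, 599.00358361, 247.34153706]), 'tcp_rot': array([ 9.89723928e-01, -1.42988130e-01, -8.70275653e-05,  9.66302688e-04]), 'contact_force': array([-0.16302727,  0.2262312 , -0.05104755]), 'moment': array([-0.01735676,  0.0542579 , -0.03143312]), 'grasp_force': 0.0, 'width': 1.000164650797304}
```

View pics/scene0.png

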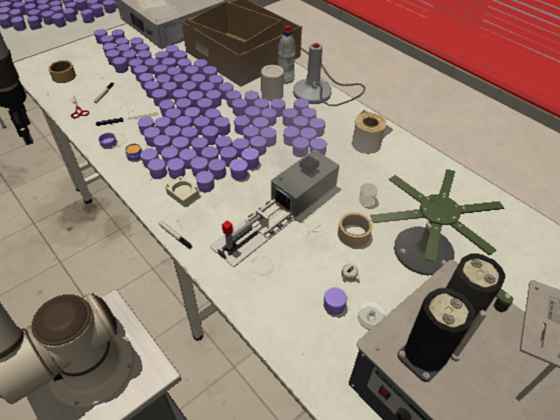

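View pics/top0.png

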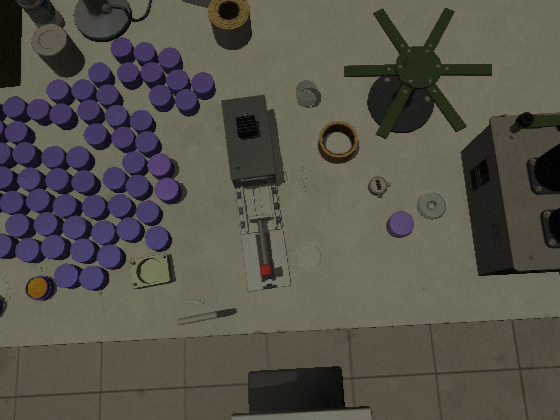

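The scene view shows the lone lilac jar at (336,300) and the red grip at (227,228). In the top view the jar is at (400,224), the grip at (266,270), and the hood is centred near (250,140).

```bash
python3 - <<'E'
from h import *
import pickle
from scipy.optimize import least_squares
C={n:pickle.load(open(n+".pkl","rb")) for n in("scene","top")}
def blob(c,box,f):
    x0,y0,x1,y1=box; hsv=cv2.cvtColor(c["frame"],cv2.COLOR_BGR2HSV)[y0:y1,x0:x1]
    m=f(hsv).astype(np.uint8); n,l,s,cc=cv2.connectedComponentsWithStats(m)
    i=1+np.argmax(s[1:,4]); return cc[i]+[x0,y0],s[i]+np.array([x0,y0,0,0,0])
pur=lambda h:(h[...,0]>115)&(h[...,0]<150)&(h[...,1]>80)
red=lambda h:((h[...,0]<8)|(h[...,0]>172))&(h[...,1]>150)
def tri(a,b):
    return least_squares(lambda P:np.r_[np.array(proj(C["scene"],P))-a,np.array(proj(C["top"],P))-b],[500,0,30])
for nm,f,bs,bt in(("jar",pur,(315,280,360,320),(380,205,420,245)),("grip",red,(210,215,245,250),(250,255,285,285))):
    a,sa=blob(C["scene"],bs,f); b,sb=blob(C["top"],bt,f)
    r=tri(a,b); print(nm,a,sa,b,sb,r.x.round(1),r.fun.round(1))
a=cv2.resize(C["top"]["frame"][85:297,210:300],None,fx=2.8,fy=2.8,interpolation=3)
b=cv2.resize(C["scene"]["frame"][145:270,205:345],None,fx=3.8,fy=3.8,interpolation=3)
o=np.zeros((max(a.shape[0],b.shape[0]),a.shape[1]+b.shape[1],3),np.uint8);o[:a.shape[0],:a.shape[1]]=a;o[:b.shape[0],a.shape[1]:]=b
o=np.clip(o*1.5,0,255).astype(np.uint8);print(o.shape);cv2.imwrite("pics/crop.png",o)
E
```

```text
jar [334.57362637 300.8989011 ] [324 289  22  26 455] [401.17102138 222.94061758] [390 212  23  23 421] [ 563.1 -264.9   27.1] [ 1.  -0.3 -0.4  0.9]
grip [227.01886792 227.69811321] [222 221  10  15 106] [265.35 269.3 ] [260 264  11  11 100] [463.6  63.   99.6] [ 0.4 -0.1 -0.1  0.3]
(594, 784, 3)
```

View pics/crop.png

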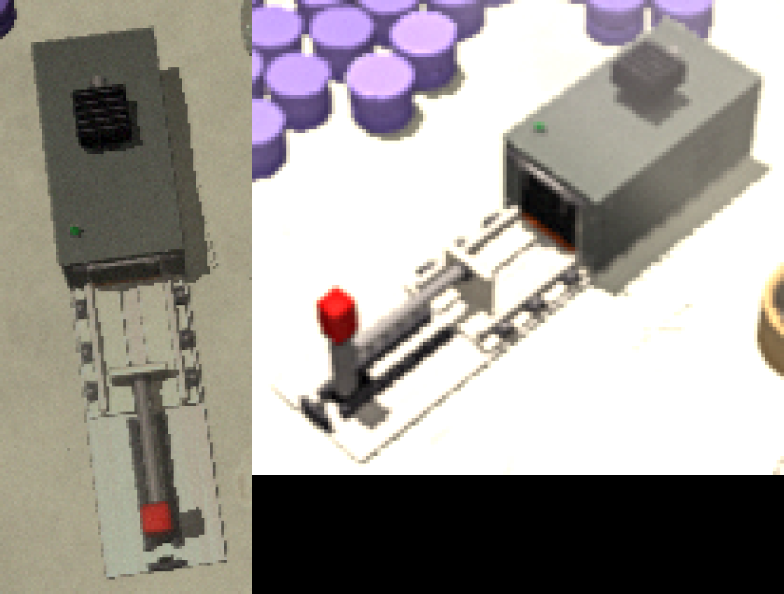

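The crop shows the hood roof corners in the top part at (33,43), (153,28), (183,250), (62,265), and in the scene part at (508,133), (592,198), (760,78), (667,20). The ram's plate is near its drawn-back position and the flap is shut.

```bash
python3 - <<'E'
from h import *
import pickle
from scipy.optimize import least_squares
C={n:pickle.load(open(n+".pkl","rb")) for n in("scene","top")}
t=np.array([(62,265),(183,250),(153,28),(33,43)])/2.8+[210,85]-.3
s=(np.array([(508,133),(592,198),(760,78),(667,20)])-[252,0])/3.8+[205,145]-.3
M=np.array([(0,53,96),(0,-53,96),(200,-53,96),(200,53,96)],float)
gt=np.array([265.35,269.3]);gs=np.array([227.02,227.7])
def T(p,m): return R.from_rotvec([0,0,p[2]]).apply(m)+[p[0],p[1],0]
def f(p,sep=False):
    G=T(p,np.array([[-236+p[3],0,103]]))
    a=np.array(proj(C["top"],T(p,M))).T-t; b=np.array(proj(C["scene"],T(p,M))).T-s
    g=np.r_[np.array(proj(C["top"],G)).ravel()-gt,np.array(proj(C["scene"],G)).ravel()-gs]
    return np.r_[a.ravel(),b.ravel(),g]
r=least_squares(f,[650,60,0.1,5],loss="soft_l1");p=r.x
print(p,f(p).reshape(-1,2).round(1).tolist())
for n,m in(("grip",[-236+p[3],0,103]),("bay",[-45,0,12]),("origin",[0,0,0])):print(n,T(p,np.array(m,float)).round(1))
for nn,z in(("top",96),):
    for q in t: print(onz(C[nn],*q,z).round(1))
for q in s: print(onz(C["scene"],*q,96).round(1))
# jar: top face / hull fits
P=np.array([(x,y,z) for z in(0,47) for x,y in 29*np.c_[np.cos(np.linspace(0,6.28,40)),np.sin(np.linspace(0,6.28,40))]])
def jf(q):
    o=[]
    for n,bb in(("top",(390,212,413,235)),("scene",(324,289,346,315))):
        u,v=proj(C[n],P+[q[0],q[1],0]); o+=[u.min()-bb[0],v.min()-bb[1],u.max()-bb[2],v.max()-bb[3]]
    return np.array(o)
j=least_squares(jf,[563,-265]);print("jar",j.x,j.fun.round(1))
E
```

```text
[6.80352062e+02 8.09425362e+01 8.36075990e-02 1.78532715e+01] [[-1.2, 0.2], [0.9, -0.5], [0.6, 0.1], [-0.2, 0.4], [-2.3, 0.0], [1.3, 1.0], [0.8, -0.4], [-0.2, -1.0], [-0.1, 0.4], [0.2, -0.7]]
grip [463.   62.7 103. ]
bay [635.5  77.2  12. ]
origin [680.4  80.9   0. ]
[676.2 130.9  96. ]
[683.6  30.3  96. ]
[884.5  46.2  96. ]
[876.3 149.9  96. ]
[681.2 129.4  96. ]
[684.5  33.7  96. ]
[880.8  45.3  96. ]
[872.2 146.4  96. ]
jar [ 562.50110477 -265.93460104] [-3.1 -1.5  2.4  2.8 -0.4 -1.7  1.8  1.1]
```

```bash
python3 -m pendant '[[[0,0,0.1,4,-4,0,7.2],[0,0,0.2,8,-7,0,7.2],[0,0,0.3,12,-10,0,7.2],[0,0,0.37,15,-13,0,7.2],[0,0,0.37,18,-16,0,7.2],[0,0,0.37,21,-19,0,7.2],[0,0,0.37,23,-22,0,7.2],[0,0,0.37,25,-25,0,7.2],[0,0,0.37,27,-28,0,7.2],[0,0,0.37,29,-31,0,7.2]]]' 30
python3 -m pendant '[[[0,0,0,2,-3,0,7.2],[0,0,0,4,-6,0,7.2],[0,0,0,6,-9,1,7.2],[0,0,0,8,-12,2,7.2],[0,0,0,9,-15,3,7.2],[0,0,0,9,-18,4,7.2],[0,0,0,9,-20,5,7.2],[0,0,0,9,-22,5,7.2],[0,0,0,9,-22,5,7.2],[0,0,0,9,-22,5,7.2]]]'
python3 - <<'E'
from h import *
import pickle
c=read_camera("wrist"); pickle.dump(c,open("w1.pkl","wb")); cv2.imwrite("pics/w1.png",c["frame"])
print({k:v for k,v in c.items() if k!="frame"}); s=sense(); print(s["q"],s["ee_pos"],s["tcp_rot"])
E
```

```text
t: 0.93
ee_pos: [461.5, 296.3, 247.9]
tcp_rot: [0.999, 0.042, -0.0, 0.0]
contact_force: [0.5, 0.6, 0.6]
width: 0.843
grasp_force: 0.0
t: 1.77
ee_pos: [550.6, 77.4, 298.0]
tcp_rot: [0.999, 0.041, -0.0, -0.0]
contact_force: [0.8, 0.1, -1.0]
width: 0.843
grasp_force: 0.0
{'fovy': 65.70646984690485, 'cx': 280.8205372119529, 'cy': 207.22825740569183, 'position': array([631.99374926,  83.2162795 , 423.7546301 ]), 'orientation': array([-0.11920327,  0.10975302, -0.66886284,  0.72551179])}
[ 4.32288240e-01  2.36011719e-01 -8.04279180e-02 -4.47641003e-04
 -1.25511648e+00  1.22109245e+00] [550.60436244  78.18746609 297.8143086 ] [ 9.99150374e-01  4.12109350e-02 -4.32298953e-04 -5.18975978e-05]
```

View pics/w1.png

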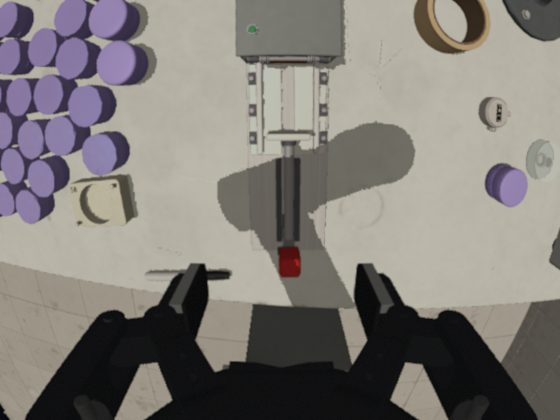

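The wrist view shows the hood front edge at row ~60, the plate at (290,136), the red grip at (290,262) and the jar at (507,186). I'll enlarge it for accuracy.

```bash
cat >> h.py <<'E'
def fonz(c,u,v,z):
    f=c["frame"].shape[0]/2/np.tan(np.radians(c["fovy"])/2)
    a,b=u-c["cx"],v-c["cy"]; r=np.hypot(a,b); th=r/f; s=np.sin(th)/max(r,1e-9)
    d=R.from_quat(c["orientation"]).apply([a*s,-b*s,-np.cos(th)]); p=np.array(c["position"])
    return p+d*(z-p[2])/d[2]
E
python3 - <<'E'
from h import *
import pickle
c=pickle.load(open("w1.pkl","rb"));F=c["frame"]
a=cv2.resize(F[45:285,235:345],None,fx=2.5,fy=2.5,interpolation=2)
b=cv2.resize(F[155:215,475:535],None,fx=6,fy=6,interpolation=2)
o=np.zeros((600,a.shape[1]+b.shape[1],3),np.uint8);o[:,:275]=a[:600];o[:360,275:]=b
cv2.imwrite("pics/w1c.png",np.clip(o*1.2,0,255).astype(np.uint8))
E
```

```text
(no output)
```

View pics/w1c.png

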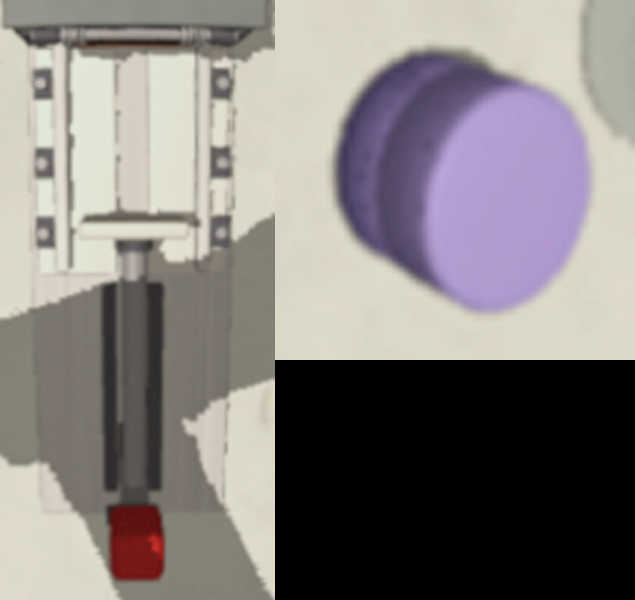

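```bash
python3 - <<'E'
from h import *
import pickle
c=pickle.load(open("w1.pkl","rb"))
k=lambda u,v,z:fonz(c,(u+.5)/2.5+234.5,(v+.5)/2.5+44.5,z)
for n,u,v,z in [("gL",70,80,22),("gR",198,80,22),("gL",71,200,22),("gR",197,200,22),("gL",72,262,22),("gR",196,262,22),("plateL",80,219,58),("plateR",188,219,58),("hoodL",2,27,96),("hoodR",270,27,96),("gripFL",110,531,121),("gripFR",161,531,121),("gripBL",112,578,121),("gripBR",162,578,121),("flapL",82,44,16),("flapR",186,44,16)]: print(n,k(u,v,z).round(1))
print("jar",fonz(c,(508-275)/6+475,197/6+155,47).round(1))
hsv=cv2.cvtColor(c["frame"],cv2.COLOR_BGR2HSV)
m=((hsv[...,0]>115)&(hsv[...,0]<150)&(hsv[...,2]>150)).astype(np.uint8);m[:150]=0;m[225:]=0;m[:,:470]=0;m[:,540:]=0
m=m.astype(bool);v,u=np.nonzero(m);pts=np.array([fonz(c,a,b,47) for a,b in zip(u,v)]);print("jar lid",pts.mean(0),np.ptp(pts,0),len(pts)*1.)
E
```

```text
gL [660.8 107.4  22. ]
gR [666.2  45.8  22. ]
gL [601.6 102.5  22. ]
gR [606.8  40.8  22. ]
gL [570.6  99.7  22. ]
gR [575.8  38.2  22. ]
plateL [596.   96.1  58. ]
plateR [600.1  47.8  58. ]
hoodL [675.7 131.6  96. ]
hoodR [685.2  25.8  96. ]
gripFL [475.2  72.6 121. ]
gripFR [476.8  51.3 121. ]
gripBL [452.4  70.  121. ]
gripBR [454.   48.5 121. ]
flapL [679.9 103.4  16. ]
flapR [684.3  52.6  16. ]
jar [ 562.4 -262.3   47. ]
jar lid [ 562.30749661 -261.72625603   47.        ] [5.56344049e+01 5.60213255e+01 1.13686838e-13] 798.0
```

```bash
python3 -m pendant '[[[0,0,0,0,-4,0,7.2],[0,0,0,0,-8,0,7.2],[0,0,0,0,-12,-2,7.2],[0,0,0,0,-16,-4,7.2],[0,0,0,0,-20,-6,7.2],[0,0,0,0.5,-24,-8,7.2],[0,0,0,1,-28,-10,7.2],[0,0,0,1.2,-31,-12,7.2],[0,0,0,1.2,-34,-14,7.2],[0,0,0,1.2,-34,-14,7.2]]]'
python3 - <<'E'
from h import *
import pickle
c=read_camera("wrist"); s=sense(); print(s["q"],s["ee_pos"],2*np.arctan2(s["tcp_rot"][1],s["tcp_rot"][0]))
cv2.imwrite("pics/w2.png",c["frame"])
hsv=cv2.cvtColor(c["frame"],cv2.COLOR_BGR2HSV)
m=((hsv[...,0]>115)&(hsv[...,0]<150)&(hsv[...,2]>150)&(hsv[...,1]>50)).astype(np.uint8)
n,l,st,cc=cv2.connectedComponentsWithStats(m);i=1+np.argmax(st[1:,4]);v,u=np.nonzero(l==i)
pts=np.array([fonz(c,a,b,47) for a,b in zip(u,v)]);print("jar lid",st[i],pts.mean(0),(pts.max(0)+pts.min(0))/2,np.ptp(pts,0))
E
```

```text
t: 2.65
ee_pos: [560.5, -264.4, 152.2]
tcp_rot: [0.999, 0.039, -0.005, -0.001]
contact_force: [-0.1, 0.7, -0.8]
width: 0.838
grasp_force: 0.0
[-1.78244923e-01  4.57613383e-01 -1.27622530e-01 -6.34867553e-04
 -9.93547429e-01  1.82913698e+00] [ 561.08940696 -263.30493491  153.60091494] 0.07974714462850255
jar lid [248 221  60  21 787] [ 543.58744175 -262.62666049   47.        ] [ 543.53010814 -263.44133128   47.        ] [1.69483493e+01 4.56616261e+01 5.68434189e-14]
```

View pics/w2.png

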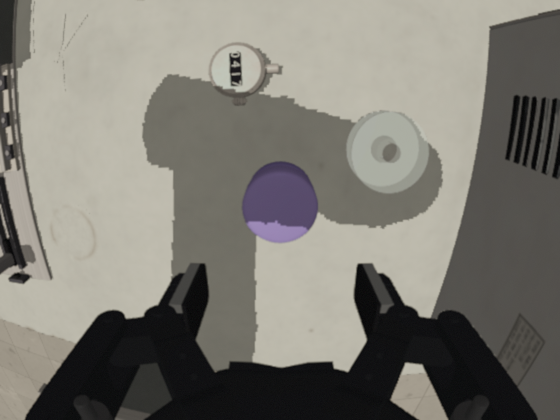

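The jar's lid is partly shaded, spanning cols 243–318 and rows 162–243. The ring at (387,151) is clear of the fingers.

```bash
python3 - <<'E'
from h import *
c=read_camera("wrist"); s=sense(); print(s["ee_pos"],s["tcp_rot"])
hsv=cv2.cvtColor(c["frame"],cv2.COLOR_BGR2HSV)
m=((hsv[...,0]>115)&(hsv[...,0]<150)&(hsv[...,1]>70)).astype(np.uint8);m[:, :200]=0;m[:150]=0;m[260:]=0;m[:,340:]=0
n,l,st,cc=cv2.connectedComponentsWithStats(m);i=1+np.argmax(st[1:,4]);v,u=np.nonzero(l==i)
pts=np.array([fonz(c,a,b,47) for a,b in zip(u,v)]);print(st[i],pts.mean(0),(pts.max(0)+pts.min(0))/2,np.ptp(pts,0))
E
```

```text
[ 562.13161534 -262.10267372  155.70334038] [ 9.99165021e-01  4.07872418e-02 -2.29963352e-03 -6.10418467e-04]
[ 245  163   73   67 3667] [ 571.70963904 -263.68882663   47.        ] [ 572.58843756 -263.83063142   47.        ] [5.01855337e+01 5.47171376e+01 5.68434189e-14]
```

```bash
python3 -m pendant '[[[0,0,0,0,0,-3,7.2],[0,0,0,0,0,-6,7.2],[0,0,0,0,0,-9,7.2],[0,0,0,0,0,-11,7.2],[0,0,0,0,0,-12.4,7.2],[0,0,0,0,0,-12.4,7.2],[0,0,0,0,0,-12.4,7.2],[0,0,0,0,0,-12.4,7.2]]]'
```

```text
t: 3.42
ee_pos: [564.6, -260.9, 36.2]
tcp_rot: [0.999, 0.043, 0.002, 0.001]
contact_force: [-0.1, -0.7, 0.3]
width: 0.843
grasp_force: 0.0
```

```bash
python3 -m pendant '[[[0,0,0,-0.2,-0.1,-0.2,7.2],[0,0,0,-0.2,-0.1,-0.2,7.2],[0,0,0,-0.2,-0.1,-0.2,5.0],[0,0,0,-0.2,-0.1,-0.2,5.0],[0,0,0,-0.2,-0.1,-0.2,5.0],[0,0,0,-0.2,-0.1,-0.2,5.0],[0,0,0,-0.2,-0.1,-0.2,5.0]]]' 30
```

```text
t: 4.0
ee_pos: [561.3, -263.0, 33.5]
tcp_rot: [0.999, 0.042, 0.001, 0.0]
contact_force: [-1.4, 1.1, 5.7]
width: 0.672
grasp_force: 32.6
```

```bash
python3 -m pendant '[[[0,0,0,0,0,2,5],[0,0,0,0,0,5,5],[0,0,0,0,0,8,5],[0,0,0,0,3,11,5],[0,0,0,0,6,13,5],[0,0,0,0.5,9,13,5],[0,0,0,1,12,13,5],[0,0,0,1.5,15,13,5],[0,0,0,2,18,13,5],[0,0,0,2.5,20,13,5]]]'
python3 -m pendant '[[[0,0,0,1,3,0,5],[0,0,0,2,6,0,5],[0,0,0,3,9,0,5],[0,0,0,4,11,0,5],[0,0,0,5,13.5,0,5],[0,0,0,5,13.5,0,5],[0,0,0,5,13.5,0,5],[0,0,0,5,13.5,0,5],[0,0,0,5,13.5,0,5]]]'
python3 - <<'E'
from h import *
import pickle
c=read_camera("wrist"); pickle.dump(c,open("w3.pkl","wb"));s=sense(); print(s["ee_pos"],s["tcp_rot"],s["contact_force"],c["position"])
cv2.imwrite("pics/w3.png",c["frame"])
E
```

```text
t: 4.83
ee_pos: [585.5, -60.5, 162.0]
tcp_rot: [0.999, 0.042, -0.0, -0.0]
contact_force: [0.3, -0.8, -0.1]
width: 0.674
grasp_force: 32.6
t: 5.58
ee_pos: [635.2, 71.3, 162.0]
tcp_rot: [0.999, 0.041, -0.001, 0.0]
contact_force: [-0.9, -0.6, -1.2]
width: 0.677
grasp_force: 32.6
[635.34290597  71.16908474 162.18704575] [ 9.99161523e-01  4.09405191e-02 -3.45810342e-04  7.53789781e-05] [ 0.67165938 -0.14023625 -0.90191014] [716.70210982  77.20386897 287.71247098]
```

View pics/w3.png

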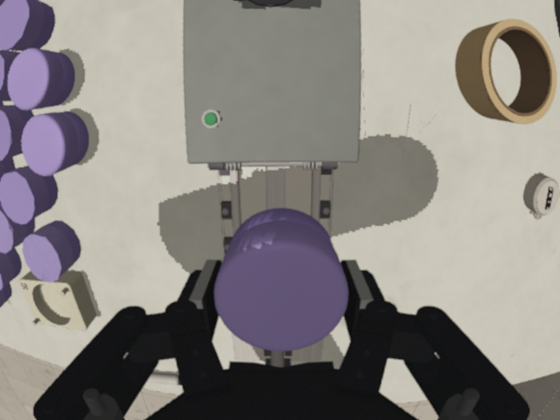

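The jar is held (cols 216–348, row ~285). Hood front corners are at (188,162) and (359,161), with the guides visible at rows 165–230.

```bash
python3 - <<'E'
from h import *
import pickle
c=pickle.load(open("w3.pkl","rb"))
for n,u,v,z in [("jL",216,285,175.5),("jR",348,285,175.5),("jBottom",282,350,175.5),("jfar",283,209,175.5),("hL",188,162,96),("hR",359,161,96)]: print(n,fonz(c,u,v,z).round(1))
# guide profile
F=c["frame"]; 
for r in(185,):
    print(r,[int(x) for x in F[r,215:345].mean(1)])
k=[fonz(c,u,185,22).round(1) for u in (233,240,313,320)];print(k)
E
```

```text
jL [643.1  97.8 175.5]
jR [647.5  43.7 175.5]
jBottom [609.4  67.8 175.5]
jfar [678.3  73.2 175.5]
hL [676.7 131.   96. ]
hR [685.7  26.8  96. ]
185 [142, 129, 116, 110, 111, 113, 114, 116, 116, 116, 115, 116, 116, 116, 112, 104, 103, 105, 106, 107, 108, 105, 94, 83, 96, 114, 118, 117, 117, 117, 117, 117, 117, 117, 117, 116, 116, 117, 117, 117, 117, 116, 117, 117, 117, 117, 117, 118, 117, 117, 112, 108, 109, 112, 112, 112, 112, 113, 112, 111, 110, 111, 111, 111, 113, 113, 113, 113, 111, 107, 112, 116, 117, 117, 117, 117, 117, 117, 118, 117, 117, 117, 117, 117, 117, 117, 117, 117, 117, 117, 117, 116, 117, 117, 117, 113, 95, 87, 99, 106, 108, 109, 109, 107, 102, 103, 114, 117, 117, 117, 117, 117, 117, 116, 113, 112, 110, 104, 108, 115, 117, 117, 117, 117, 117, 117, 117, 118, 117, 118]
[array([643.8, 111.8,  22. ]), array([644.2, 105.8,  22. ]), array([649.3,  44.1,  22. ]), array([649.8,  38.2,  22. ])]
```

```bash
python3 -m pendant '[[[0,0,0,0,0.44,-2,5],[0,0,0,0,0.44,-4,5],[0,0,0,0,0.44,-6,5],[0,0,0,0,0.44,-8,5],[0,0,0,0,0.44,-9,5],[0,0,0,0,0.44,-10,5],[0,0,0,0,0.44,-10,5],[0,0,0,0,0.44,-10,5],[0,0,0,0,0.44,-10,5],[0,0,0,0,0.44,-10,5]]]'
python3 - <<'E'
from h import *
import pickle
c=read_camera("wrist"); pickle.dump(c,open("w4.pkl","wb"));s=sense(); print(s["ee_pos"],s["tcp_rot"],s["contact_force"],c["position"])
c2=read_camera("scene")
a=c["frame"][100:400,140:430];b=cv2.resize(c2["frame"][145:270,225:345],None,fx=3.5,fy=3.5,interpolation=3)
o=np.zeros((438,290+420,3),np.uint8);o[:300,:290]=a;o[:,290:]=b[:438];cv2.imwrite("pics/w4.png",o)
E
```

```text
t: 6.47
ee_pos: [636.7, 76.9, 63.7]
tcp_rot: [0.999, 0.042, 0.001, -0.0]
contact_force: [-0.9, -0.3, -1.5]
width: 0.674
grasp_force: 32.6
[636.5462152   76.87956621  63.59461713] [ 9.99132116e-01  4.16365651e-02  1.14679022e-03 -3.09000849e-04] [ 0.7535463  -0.35048441 -0.21400455] [717.68747684  82.76679735 189.73459248]
```

View pics/w4.png

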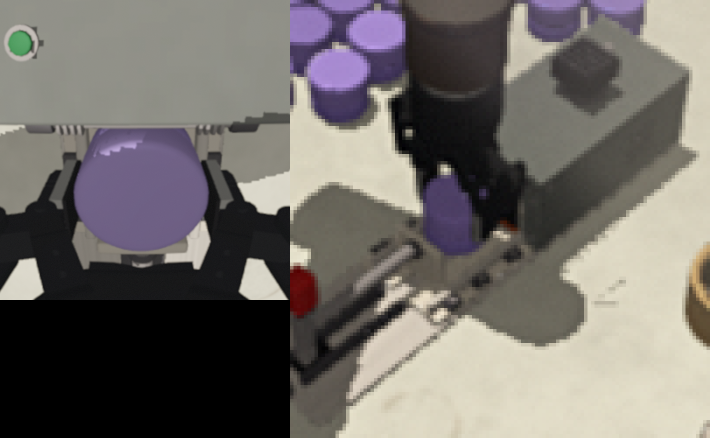

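```bash
python3 - <<'E'
from h import *
import pickle
c=pickle.load(open("w4.pkl","rb")); F=c["frame"].astype(int)
for r in (228,232,236,295): print(r,[int(x) for x in F[r,185:380].mean(1)])
for n,u,v,z in [("jL",215,295,77),("jR",349,295,77),("spL",197,230,84),("spR",362,230,84)]: print(n,fonz(c,u,v,z).round(1))
s=sense();print(s["ee_pos"],s["t"])
cv2.imwrite("pics/w4c.png",cv2.resize(c["frame"][215:365,190:375],None,fx=4,fy=4,interpolation=2))
E
```

```text
228 [101, 101, 102, 102, 101, 93, 68, 46, 43, 62, 101, 145, 165, 159, 118, 76, 76, 112, 149, 165, 158, 124, 81, 79, 111, 146, 165, 161, 130, 84, 68, 95, 143, 165, 162, 136, 91, 68, 72, 90, 108, 109, 107, 115, 129, 133, 131, 129, 125, 121, 121, 121, 116, 104, 97, 96, 103, 113, 118, 120, 122, 122, 122, 121, 116, 112, 112, 112, 113, 113, 113, 113, 114, 113, 113, 113, 112, 113, 112, 113, 112, 112, 112, 112, 112, 111, 111, 111, 111, 111, 111, 111, 108, 108, 107, 107, 107, 106, 106, 107, 106, 107, 106, 106, 106, 106, 106, 107, 105, 105, 105, 106, 105, 105, 104, 104, 104, 104, 103, 102, 102, 102, 102, 102, 100, 101, 100, 99, 101, 102, 103, 101, 101, 101, 100, 98, 96, 93, 93, 103, 121, 126, 125, 125, 125, 126, 127, 127, 126, 119, 97, 73, 68, 85, 117, 138, 136, 115, 81, 68, 90, 133, 157, 158, 139, 98, 70, 68, 77, 92, 95, 91, 76, 68, 69, 79, 89, 95, 100, 111, 122, 127, 117, 77, 44, 39, 40, 46, 51, 50, 51, 52, 51, 52, 51]
232 [82, 82, 82, 82, 82, 82, 81, 79, 86, 107, 125, 139, 148, 148, 135, 100, 71, 67, 99, 143, 151, 139, 105, 72, 74, 107, 139, 149, 137, 106, 73, 72, 104, 138, 150, 145, 111, 7
[... 1930 characters left out ...]
, 114, 113, 113, 113, 113, 113, 113, 113, 113, 113, 113, 113, 113, 114, 113, 113, 114, 114, 114, 113, 113, 113, 113, 113, 113, 113, 113, 113, 113, 114, 113, 113, 112, 112, 112, 112, 113, 113, 112, 112, 112, 112, 113, 112, 112, 113, 112, 113, 112, 112, 112, 112, 113, 112, 112, 112, 112, 113, 112, 112, 113, 112, 112, 112, 113, 112, 112, 112, 113, 112, 112, 113, 112, 111, 112, 112, 113, 112, 112, 112, 112, 112, 111, 109, 105, 91, 56, 25, 17, 17, 18, 19, 18, 19, 22, 22, 40, 68, 83, 86, 86, 85, 85, 85, 85, 86, 86, 85, 81, 65, 38, 25, 24, 25, 23, 24, 25, 24]
jL [639.2 103.9  77. ]
jR [643.8  47.9  77. ]
spL [671.4 109.2  84. ]
spR [676.3  50.1  84. ]
[636.3877122   76.86867285  63.39957181] 6.5667
```

View pics/w4c.png

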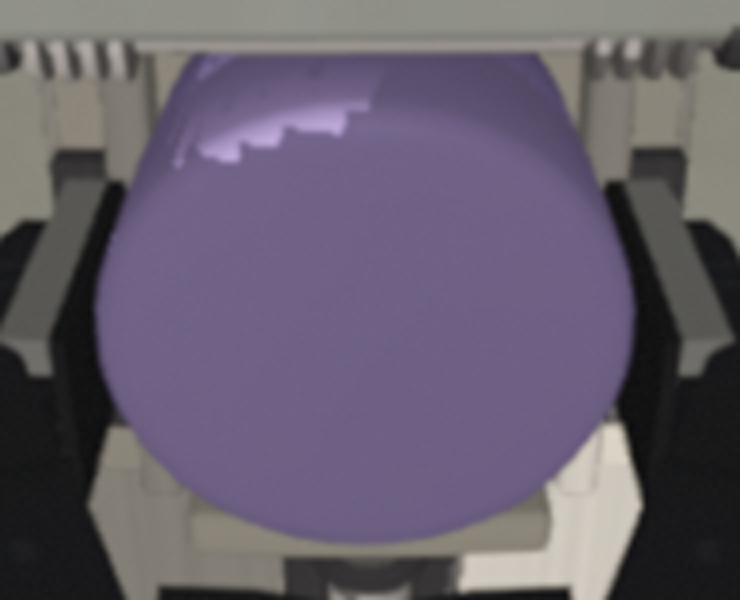

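The jar is centred between the guides: guide centre is col ~367.5 of the crop and jar centre col 366. It lines up with the plate's centre at col 370.

```bash
python3 -m pendant '[[[0,0,0,0.3,-0.03,-0.3,5],[0,0,0,0.3,-0.03,-0.7,5],[0,0,0,0.3,-0.03,-1.1,5],[0,0,0,0.3,-0.03,-1.4,5],[0,0,0,0.3,-0.03,-1.6,5],[0,0,0,0.3,-0.03,-1.6,5],[0,0,0,0.3,-0.03,-1.6,5]]]'
```

```text
t: 7.15
ee_pos: [638.8, 76.4, 46.1]
tcp_rot: [0.999, 0.042, -0.0, 0.0]
contact_force: [-0.4, 0.4, -1.2]
width: 0.676
grasp_force: 32.7
```

```bash
python3 -m pendant '[[[0,0,0,0,0,-0.05,5],[0,0,0,0,0,-0.1,5],[0,0,0,0,0,-0.1,5],[0,0,0,0,0,-0.1,5]]]'
```

```text
t: 7.48
ee_pos: [638.9, 76.4, 45.5]
tcp_rot: [0.999, 0.042, 0.0, -0.0]
contact_force: [-0.5, 0.1, 0.5]
width: 0.674
grasp_force: 32.9
```

```bash
python3 -m pendant '[[[0,0,0,0,0,-0.1,5],[0,0,0,0,0,-0.1,5],[0,0,0,0,0,-0.1,5]]]'; python3 -m pendant '[[[0,0,0,0,0,0,6],[0,0,0,0,0,0,6.5],[0,0,0,0,0,0,7],[0,0,0,0,0,0,7],[0,0,0,0,0,0,7]]]'
```

```text
t: 7.73
ee_pos: [638.9, 76.4, 45.5]
tcp_rot: [0.999, 0.042, 0.0, 0.0]
contact_force: [-3.3, 0.1, 5.0]
width: 0.673
grasp_force: 33.3
t: 8.15
ee_pos: [638.8, 76.3, 44.1]
tcp_rot: [0.999, 0.042, -0.0, 0.0]
contact_force: [0.5, -1.0, 0.5]
width: 0.818
grasp_force: 0.0
```

```bash
python3 -m pendant '[[[0,0,0,0,0,1,7],[0,0,0,0,0,3,7],[0,0,0,0,0,6,7],[0,0,0,0,0,10,7],[0,0,0,-3,-0.3,13,7],[0,0,0,-6,-0.6,15,6],[0,0,0,-9,-0.8,15,6],[0,0,0,-12,-1,15,6],[0,0,0,-12,-1,15,6],[0,0,0,-12,-1,15,6]]]'
python3 - <<'E'
from h import *
import pickle
c=read_camera("wrist"); pickle.dump(c,open("w5.pkl","wb"));s=sense(); print(s["ee_pos"],s["tcp_rot"],s["contact_force"],c["position"])
cv2.imwrite("pics/w5.png",cv2.resize(c["frame"][120:370,160:400],None,fx=2.4,fy=2.4,interpolation=2))
E
```

```text
t: 8.98
ee_pos: [517.9, 66.2, 195.8]
tcp_rot: [0.999, 0.042, 0.001, -0.0]
contact_force: [1.0, 0.3, 0.5]
width: 0.699
grasp_force: 0.0
[519.16762355  66.48983466 195.62380399] [ 9.99119698e-01  4.19314976e-02  1.23030541e-03 -2.52990368e-04] [ 0.5698793  -0.1160092  -0.07804521] [598.96042375  72.17085019 321.78363006]
```

View pics/w5.png

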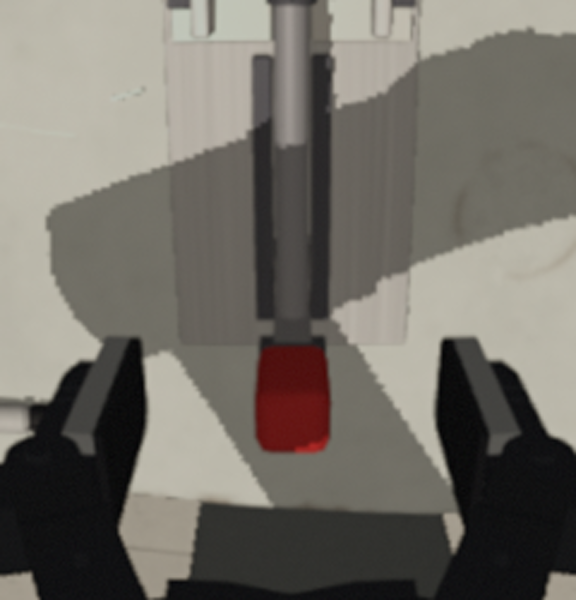

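The red grip's top face spans crop cols 256–329, rows 393–450. That was my last picture, so from here on I'll check numerically.

```bash
python3 - <<'E'
from h import *
import pickle
c=pickle.load(open("w5.pkl","rb"))
k=lambda u,v,z:fonz(c,(u+.5)/2.4+159.5,(v+.5)/2.4+119.5,z)
P=np.array([k(256,393,121),k(329,393,121),k(258,450,121),k(329,450,121)]);print(P.round(1),P.mean(0))
hsv=cv2.cvtColor(c["frame"],cv2.COLOR_BGR2HSV)
m=((hsv[...,0]>115)&(hsv[...,0]<150)&(hsv[...,1]>60)).astype(np.uint8)
n,l,st,cc=cv2.connectedComponentsWithStats(m)
for i in range(1,n):
    if st[i,4]>300: print(st[i],fonz(c,st[i,0],cc[i,1],59).round(1),fonz(c,st[i,0]+st[i,2],cc[i,1],59).round(1),fonz(c,cc[i,0],st[i,1]+st[i,3],59).round(1))
E
```

```text
[[473.3  72.1 121. ]
 [475.2  50.2 121. ]
 [452.1  70.1 121. ]
 [453.9  47.9 121. ]] [463.62459343  60.05129642 121.        ]
[    0     0   106   215 11054] [635.3 370.9  59. ] [621.8 226.7  59. ] [481.2 318.6  59. ]
[ 246   20   71   68 3608] [637. 103.  59.] [641.8  47.1  59. ] [610.5  72.1  59. ]
```

```bash
python3 -m pendant '[[[0,0,0,-2.5,-0.3,0,6],[0,0,0,-5.5,-0.6,0,6],[0,0,0,-5.5,-0.6,-3,6],[0,0,0,-5.5,-0.6,-6,6],[0,0,0,-5.5,-0.6,-8,6],[0,0,0,-5.5,-0.6,-9.3,6],[0,0,0,-5.5,-0.6,-9.3,6],[0,0,0,-5.5,-0.6,-9.3,6],[0,0,0,-5.5,-0.6,-9.3,6]]]'
```

```text
t: 9.78
ee_pos: [465.3, 60.8, 102.0]
tcp_rot: [0.999, 0.042, 0.001, -0.0]
contact_force: [0.4, -0.4, 0.1]
width: 0.701
grasp_force: 0.0
```

Close on the grip.

```bash
python3 -m pendant '[[[0,0,0,0,0,0,4],[0,0,0,0,0,0,3],[0,0,0,0,0,0,2],[0,0,0,0,0,0,1.5],[0,0,0,0,0,0,1.5],[0,0,0,0,0,0,1.5],[0,0,0,0,0,0,1.5],[0,0,0,0,0,0,1.5]]]' 40; python3 -c "
from h import *
s=sense();print(s['ee_pos'],s['contact_force'],s['moment'])"
```

```text
t: 10.45
ee_pos: [464.8, 61.2, 102.3]
tcp_rot: [0.999, 0.042, 0.001, -0.001]
contact_force: [-0.5, 4.7, 4.5]
width: 0.273
grasp_force: 41.7
[464.77833592  61.16615988 102.25410129] [-0.52286907  4.65493157  4.51559218] [1.28598041 0.34215243 0.1898038 ]
```

```bash
python3 -m pendant '[[[0,0,0,0.3,0.07,0,1.5],[0,0,0,0.6,0.1,0,1.5],[0,0,0,0.9,0.12,0,1.5],[0,0,0,1.2,0.15,0,1.5],[0,0,0,1.6,0.18,0,1.5],[0,0,0,2.0,0.22,0,1.5],[0,0,0,2.4,0.25,0,1.5],[0,0,0,2.8,0.28,0,1.5],[0,0,0,3.2,0.32,0,1.5],[0,0,0,3.6,0.35,0,1.5]]]'
```

```text
t: 11.28
ee_pos: [499.5, 64.2, 102.2]
tcp_rot: [0.999, 0.042, -0.0, -0.0]
contact_force: [-5.8, 5.8, 9.4]
width: 0.277
grasp_force: 42.1
```

```bash
python3 -m pendant '[[[0,0,0,0.4,0.07,0.05,1.5],[0,0,0,0.8,0.12,0.05,1.5],[0,0,0,1.2,0.15,0.05,1.5],[0,0,0,1.6,0.18,0.05,1.5],[0,0,0,2,0.22,0.05,1.5],[0,0,0,2.4,0.25,0.05,1.5],[0,0,0,2.8,0.28,0.05,1.5],[0,0,0,3.2,0.32,0.05,1.5],[0,0,0,3.6,0.35,0.05,1.5],[0,0,0,4,0.38,0.05,1.5]]]'
python3 - <<'E'
from h import *
c=read_camera("wrist");print(sense()["contact_force"])
hsv=cv2.cvtColor(c["frame"],cv2.COLOR_BGR2HSV)
m=((hsv[...,0]>115)&(hsv[...,0]<150)&(hsv[...,1]>60)).astype(np.uint8)
n,l,st,cc=cv2.connectedComponentsWithStats(m)
for i in range(1,n):
    if st[i,4]>150 and 150<cc[i,0]<400: print(st[i],fonz(c,st[i,0],cc[i,1],59).round(1),fonz(c,st[i,0]+st[i,2],cc[i,1],59).round(1),fonz(c,cc[i,0],st[i,1]+st[i,3],59).round(1))
E
```

```text
t: 12.12
ee_pos: [537.8, 67.6, 102.3]
tcp_rot: [0.999, 0.042, -0.002, 0.0]
contact_force: [-8.7, 4.3, 9.0]
width: 0.275
grasp_force: 42.1
[-6.08078875  3.02239599  6.71275938]
[241   0  78   7 462] [670.6  98.2  59. ] [673.9  58.5  59. ] [669.2  78.7  59. ]
```

```bash
python3 -m pendant '[[[0,0,0,0.4,0.05,0.05,1.5],[0,0,0,0.8,0.1,0.05,1.5],[0,0,0,1.2,0.12,0.05,1.5],[0,0,0,1.6,0.16,0.05,1.5],[0,0,0,2,0.2,0.05,1.5],[0,0,0,2.4,0.23,0.05,1.5],[0,0,0,2.8,0.26,0.05,1.5],[0,0,0,3.2,0.3,0.05,1.5],[0,0,0,3.6,0.33,0.05,1.5],[0,0,0,4,0.36,0.05,1.5]]]'
python3 -m pendant '[[[0,0,0,0.3,0.03,0.02,1.5],[0,0,0,0.6,0.05,0.02,1.5],[0,0,0,0.9,0.08,0.02,1.5],[0,0,0,1.2,0.1,0.02,1.5],[0,0,0,1.5,0.13,0.02,1.5],[0,0,0,1.7,0.15,0.02,1.5],[0,0,0,1.9,0.16,0.02,1.5],[0,0,0,2.1,0.18,0.02,1.5],[0,0,0,2.2,0.19,0.02,1.5],[0,0,0,2.3,0.2,0.02,1.5]]]'
python3 -c "
from h import *
s=sense();print(s['ee_pos'],s['contact_force'],s['moment'])"
```

```text
t: 13.0
ee_pos: [578.5, 71.2, 102.3]
tcp_rot: [0.999, 0.042, -0.001, 0.0]
contact_force: [-5.5, 2.7, 4.6]
width: 0.278
grasp_force: 41.6
t: 13.83
ee_pos: [602.0, 73.3, 102.3]
tcp_rot: [0.999, 0.042, -0.001, -0.0]
contact_force: [-4.4, 2.6, 3.9]
width: 0.277
grasp_force: 41.4
[601.98051601  73.30533038 102.33071144] [-4.41412142  2.56008649  3.91340831] [0.98575618 0.87761698 0.19443763]
```

```bash
python3 -m pendant '[[[0,0,0,0.1,0.01,0,1.5],[0,0,0,0.2,0.02,0,1.5],[0,0,0,0.3,0.03,0,1.5],[0,0,0,0.4,0.04,0,1.5],[0,0,0,0.5,0.05,0,1.5],[0,0,0,0.6,0.05,0,1.5],[0,0,0,0.7,0.06,0,1.5],[0,0,0,0.8,0.07,0,1.5],[0,0,0,0.9,0.08,0,1.5],[0,0,0,1.0,0.09,0,1.5]]]'
python3 -m pendant '[[[0,0,0,0.1,0.01,0,1.5],[0,0,0,0.2,0.02,0,1.5],[0,0,0,0.3,0.02,0,1.5]]]'
python3 -m pendant '[[[0,0,0,0.1,0.01,0,1.5],[0,0,0,0.2,0.02,0,1.5],[0,0,0,0.3,0.03,0,1.5]]]'
```

```text
t: 14.67
ee_pos: [612.6, 74.2, 102.3]
tcp_rot: [0.999, 0.042, -0.0, -0.0]
contact_force: [-2.7, 2.7, 2.7]
width: 0.276
grasp_force: 41.2
t: 14.92
ee_pos: [615.8, 74.5, 102.4]
tcp_rot: [0.999, 0.042, -0.0, -0.0]
contact_force: [-3.1, 4.0, 1.6]
width: 0.275
grasp_force: 41.2
t: 15.17
ee_pos: [618.8, 74.8, 102.4]
tcp_rot: [0.999, 0.042, -0.0, -0.0]
contact_force: [-3.3, 3.4, 2.4]
width: 0.275
grasp_force: 41.2
```

```bash
python3 -m pendant '[[[0,0,0,0.1,0.01,0,1.5],[0,0,0,0.2,0.02,0,1.5]]]'
```

```text
t: 15.33
ee_pos: [620.9, 74.9, 102.4]
tcp_rot: [0.999, 0.042, -0.0, -0.0]
contact_force: [-2.8, 3.0, 1.1]
width: 0.276
grasp_force: 41.2
```

```bash
python3 -m pendant '[[[0,0,0,0.1,0.01,0,1.5],[0,0,0,0.2,0.02,0,1.5],[0,0,0,0.3,0.03,0,1.5],[0,0,0,0.35,0.03,0,1.5],[0,0,0,0.35,0.03,0,1.5]]]'
```

```text
t: 15.75
ee_pos: [624.5, 75.3, 102.4]
tcp_rot: [0.999, 0.042, 0.0, -0.0]
contact_force: [-1.8, 4.2, -0.7]
width: 0.275
grasp_force: 41.0
```

```bash
python3 -m pendant '[[[0,0,0,0.1,0.01,0,1.5],[0,0,0,0.2,0.02,0,1.5],[0,0,0,0.3,0.03,0,1.5],[0,0,0,0.35,0.03,0,1.5]]]'
```

```text
t: 16.08
ee_pos: [627.8, 75.5, 102.4]
tcp_rot: [0.999, 0.042, -0.0, -0.0]
contact_force: [-3.3, 4.4, 0.2]
width: 0.271
grasp_force: 41.0
```

```bash
python3 -m pendant '[[[0,0,0,0.1,0.01,0,1.5],[0,0,0,0.2,0.02,0,1.5],[0,0,0,0.3,0.03,0,1.5],[0,0,0,0.35,0.03,0,1.5]]]'
```

```text
t: 16.42
ee_pos: [631.3, 75.8, 102.4]
tcp_rot: [0.999, 0.042, -0.0, -0.0]
contact_force: [-2.5, 4.5, 0.4]
width: 0.276
grasp_force: 41.0
```

```bash
python3 -m pendant '[[[0,0,0,0.1,0.01,0,1.5],[0,0,0,0.2,0.02,0,1.5],[0,0,0,0.3,0.03,0,1.5],[0,0,0,0.35,0.03,0,1.5]]]'
```

```text
t: 16.75
ee_pos: [634.8, 76.1, 102.3]
tcp_rot: [0.999, 0.042, -0.0, -0.0]
contact_force: [-2.5, 4.7, 0.4]
width: 0.275
grasp_force: 41.0
```

```bash
python3 -m pendant '[[[0,0,0,0.1,0.01,0,1.5],[0,0,0,0.2,0.02,0,1.5],[0,0,0,0.3,0.03,0,1.5],[0,0,0,0.35,0.03,0,1.5]]]'
```

```text
t: 17.08
ee_pos: [638.3, 76.5, 102.4]
tcp_rot: [0.999, 0.042, -0.0, -0.0]
contact_force: [-2.9, 3.1, 0.3]
width: 0.278
grasp_force: 41.0
```

```bash
python3 -m pendant '[[[0,0,0,0.1,0.01,0,1.5],[0,0,0,0.2,0.02,0,1.5],[0,0,0,0.3,0.03,0,1.5],[0,0,0,0.35,0.03,0,1.5]]]'
```

```text
t: 17.42
ee_pos: [641.8, 76.8, 102.4]
tcp_rot: [0.999, 0.042, -0.0, -0.0]
contact_force: [-2.5, 5.3, 0.8]
width: 0.276
grasp_force: 41.0
```

```bash
python3 -m pendant '[[[0,0,0,0.1,0.01,0,1.5],[0,0,0,0.2,0.02,0,1.5],[0,0,0,0.3,0.03,0,1.5],[0,0,0,0.35,0.03,0,1.5]]]'
```

```text
t: 17.75
ee_pos: [644.3, 77.0, 102.4]
tcp_rot: [0.999, 0.041, -0.001, 0.0]
contact_force: [-6.9, 4.8, 1.8]
width: 0.271
grasp_force: 41.3
```

```bash
python3 -m pendant '[[[0,0,0,0,0,0,1.5],[0,0,0,0,0,0,1.5]]]'
```

```text
t: 17.92
ee_pos: [644.3, 77.0, 102.3]
tcp_rot: [0.999, 0.041, -0.001, 0.0]
contact_force: [-5.3, 4.9, 1.6]
width: 0.274
grasp_force: 41.3
```

```bash
python3 -m pendant '[[[0,0,0,0.05,0,0,1.5],[0,0,0,0.1,0.01,0,1.5],[0,0,0,0.1,0.01,0,1.5]]]'
```

```text
t: 18.17
ee_pos: [644.8, 77.0, 102.4]
tcp_rot: [0.999, 0.041, -0.002, 0.0]
contact_force: [-7.3, 5.2, 2.5]
width: 0.277
grasp_force: 41.3
```

```bash
python3 -m pendant '[[[0,0,0,0.1,0.01,0,1.5],[0,0,0,0.15,0.01,0,1.5],[0,0,0,0.15,0.01,0,1.5],[0,0,0,0.15,0.01,0,1.5],[0,0,0,0.15,0.01,0,1.5]]]'
```

```text
t: 18.58
ee_pos: [645.7, 77.1, 102.3]
tcp_rot: [0.999, 0.041, -0.002, 0.0]
contact_force: [-8.9, 5.2, 3.8]
width: 0.273
grasp_force: 41.5
```

```bash
python3 -m pendant '[[[0,0,0,0.05,0,0,1.5],[0,0,0,0.1,0.01,0,1.5],[0,0,0,0.1,0.01,0,1.5],[0,0,0,0.1,0.01,0,1.5]]]'
```

```text
t: 18.92
ee_pos: [646.0, 77.1, 102.4]
tcp_rot: [0.999, 0.041, -0.003, 0.0]
contact_force: [-10.3, 4.9, 4.9]
width: 0.273
grasp_force: 41.5
```

```bash
python3 -m pendant '[[[0,0,0,-0.05,0,0,1.5],[0,0,0,-0.1,-0.01,0,1.5],[0,0,0,-0.15,-0.01,0,1.5],[0,0,0,-0.2,-0.02,0,1.5],[0,0,0,-0.25,-0.02,0,1.5],[0,0,0,-0.3,-0.03,0,1.5],[0,0,0,-0.35,-0.03,0,1.5],[0,0,0,-0.4,-0.03,0,1.5],[0,0,0,-0.5,-0.04,0,1.5],[0,0,0,-0.6,-0.05,0,1.5]]]'
python3 -m pendant '[[[0,0,0,-0.1,-0.01,0,1.5],[0,0,0,-0.2,-0.02,0,1.5],[0,0,0,-0.4,-0.03,0,1.5],[0,0,0,-0.7,-0.06,0,1.5],[0,0,0,-1.1,-0.09,0,1.5],[0,0,0,-1.6,-0.13,0,1.5],[0,0,0,-2.1,-0.18,0,1.5],[0,0,0,-2.7,-0.23,0,1.5],[0,0,0,-3.3,-0.28,0,1.5],[0,0,0,-4,-0.34,0,1.5]]]'
```

```text
t: 19.75
ee_pos: [643.8, 77.0, 102.4]
tcp_rot: [0.999, 0.042, 0.001, -0.0]
contact_force: [2.8, 3.5, -2.9]
width: 0.28
grasp_force: 40.5
t: 20.58
ee_pos: [603.6, 73.4, 102.4]
tcp_rot: [0.999, 0.042, 0.001, -0.0]
contact_force: [0.7, 4.6, -2.2]
width: 0.273
grasp_force: 40.9
```

```bash
python3 -m pendant '[[[0,0,0,-0.7,-0.06,0,1.5],[0,0,0,-1.4,-0.12,0,1.5],[0,0,0,-2.1,-0.18,0,1.5],[0,0,0,-2.8,-0.24,0,1.5],[0,0,0,-3.5,-0.3,0,1.5],[0,0,0,-4.2,-0.36,0,1.5],[0,0,0,-4.9,-0.42,0,1.5],[0,0,0,-5.6,-0.48,0,1.5],[0,0,0,-6.3,-0.54,0,1.5],[0,0,0,-7,-0.6,0,1.5]]]'
python3 -m pendant '[[[0,0,0,-0.7,-0.06,0,1.5],[0,0,0,-1.4,-0.12,0,1.5],[0,0,0,-2.1,-0.18,0,1.5],[0,0,0,-2.8,-0.24,0,1.5],[0,0,0,-3.5,-0.3,0,1.5],[0,0,0,-4.2,-0.36,0,1.5],[0,0,0,-4.9,-0.42,0,1.5],[0,0,0,-5.6,-0.48,0,1.5],[0,0,0,-6.3,-0.54,0,1.5],[0,0,0,-6.8,-0.58,0,1.5]]]'
```

```text
t: 21.42
ee_pos: [532.2, 67.1, 102.4]
tcp_rot: [0.999, 0.042, 0.0, 0.0]
contact_force: [1.8, 2.2, -5.4]
width: 0.278
grasp_force: 40.5
t: 22.25
ee_pos: [463.6, 61.2, 102.4]
tcp_rot: [0.999, 0.042, -0.0, 0.0]
contact_force: [2.1, -2.5, -7.7]
width: 0.278
grasp_force: 40.2
```

```bash
python3 -m pendant '[[[0,0,0,-0.2,-0.02,0,1.5],[0,0,0,-0.4,-0.03,0,1.5],[0,0,0,-0.6,-0.05,0,1.5],[0,0,0,-0.8,-0.07,0,1.5],[0,0,0,-1,-0.08,0,1.5],[0,0,0,-1,-0.08,0,1.5]]]'
```

```text
t: 22.75
ee_pos: [454.1, 60.3, 102.4]
tcp_rot: [0.999, 0.041, -0.001, 0.0]
contact_force: [0.6, -2.3, -6.4]
width: 0.273
grasp_force: 40.3
```

```bash
python3 -m pendant '[[[0,0,0,-0.1,0,0,1.5],[0,0,0,-0.2,-0.01,0,1.5],[0,0,0,-0.3,-0.02,0,1.5],[0,0,0,-0.4,-0.03,0,1.5],[0,0,0,-0.4,-0.03,0,1.5]]]'
```

```text
t: 23.17
ee_pos: [450.3, 60.1, 102.4]
tcp_rot: [0.999, 0.042, -0.001, 0.0]
contact_force: [0.9, -5.2, -7.5]
width: 0.276
grasp_force: 40.3
```

```bash
python3 -m pendant '[[[0,0,0,-0.1,0,0,1.5],[0,0,0,-0.2,-0.01,0,1.5],[0,0,0,-0.3,-0.02,0,1.5],[0,0,0,-0.4,-0.03,0,1.5],[0,0,0,-0.4,-0.03,0,1.5]]]'
```

```text
t: 23.58
ee_pos: [450.3, 60.2, 102.5]
tcp_rot: [0.999, 0.042, 0.003, -0.0]
contact_force: [15.6, -10.7, -17.9]
width: 0.275
grasp_force: 40.5
```

```bash
python3 -m pendant '[[[0,0,0,0.2,0.01,0,1.5],[0,0,0,0.35,0.02,0,1.5],[0,0,0,0.35,0.02,0,1.5],[0,0,0,0.35,0.02,0,3],[0,0,0,0.35,0.02,0,5],[0,0,0,0.35,0.02,0,6],[0,0,0,0.35,0.02,0,6],[0,0,0,0.35,0.02,0,6]]]'
python3 -m pendant '[[[0,0,0,0,0,2,6],[0,0,0,0,0,5,6],[0,0,0,0,0,8,6],[0,0,0,0,0,11,6],[0,0,0,0,0,14,6],[0,0,0,0,0,17,6],[0,0,0,2,0,19,6],[0,0,0,5,0,19,6],[0,0,0,8,0,19,6],[0,0,0,8,0,19,6]]]'
python3 - <<'E'
from h import *
import pickle
c=read_camera("wrist");s=sense();print(s["ee_pos"],s["contact_force"])
hsv=cv2.cvtColor(c["frame"],cv2.COLOR_BGR2HSV)
m=(((hsv[...,0]<8)|(hsv[...,0]>172))&(hsv[...,1]>150)).astype(np.uint8)
n,l,st,cc=cv2.connectedComponentsWithStats(m);i=1+np.argmax(st[1:,4]);print("grip",st[i],fonz(c,cc[i,0],st[i,1]+st[i,3],121).round(1))
w=pickle.load(open("w1.pkl","rb"))
# orange lower flap edge: now vs before, colour near flap bottom in wrist/scene
a=pickle.load(open("scene.pkl","rb"))["frame"];b=read_camera("scene")["frame"]
for F in(a,b):
    h=cv2.cvtColor(F,cv2.COLOR_BGR2HSV);m=(h[...,0]<16)&(h[...,1]>130);m[:190]=0;m[225:]=0;m[:,:265]=0;m[:,310:]=0
    v,u=np.nonzero(m);print("orange",len(u),u.mean() if len(u) else 0,v.mean() if len(u) else 0)
x=cv2.absdiff(a,b).max(2)[185:225,265:310];print("flap diff",(x>40).sum())
E
```

```text
t: 24.25
ee_pos: [450.9, 60.9, 103.1]
tcp_rot: [0.999, 0.042, 0.001, -0.0]
contact_force: [-0.4, -0.3, 0.0]
width: 0.702
grasp_force: 0.0
t: 25.08
ee_pos: [534.3, 60.9, 292.1]
tcp_rot: [0.999, 0.041, 0.001, -0.0]
contact_force: [-0.0, -0.4, 0.2]
width: 0.701
grasp_force: 0.0
[531.96275497  60.60357649 291.61213048] [-0.71625555 -0.17335374 -0.05745675]
grip [266 247  20  30 574] [438.5  57.7 121. ]
orange 33 282.45454545454544 205.27272727272728
orange 31 282.4193548387097 205.32258064516128
flap diff 28
```

```bash
python3 -c "
from h import *
print(job_done())"
```

```text
the job is handed in; nothing more can be done
None
```

The jar went through the flap and onto the stop with an estimated 7 N; I then drew the ram back to its end stop, the flap's orange edge is back where it was when shut, the gripper is clear, and the job is handed in with no verdict returned.

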